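# Inspect a gear under the loupe

### The arm

A 7-joint arm with a two-finger parallel gripper is mounted at the origin on the work surface. World frame = base frame: x ahead of the robot, y to its left, z up, the work surface at z = 0. Lengths are in mm, angles in rad, forces in N, time in s.
With the tool pointing down it reaches from about 400 to 875 mm from the base axis. Payload 4.4 kg.
Tool frame: the origin (TCP) lies midway between the tips of the shut fingers; the grasp point (between the pads) lies 19 mm behind it; z points along the fingers, y is the line along which they close (so a half turn about z gives the same grasp; the last joint's range is limited). The gripper opens to 85 mm and grips with 20 to 120 N. Pads are 22 mm wide; open, the fingers measure 114 mm over their backs; the gripper's body (76 mm by 85 mm) begins 54 mm behind the grasp point. The pads swing forward as they close: fully open they stand 13 mm farther back than shut.
Start: joints at [1.111, 0.628, 0.038, 1.517, -0.027, 0.996, -0.02], TCP at [249.433, -600.251, 231.313] pointing down, gripper open.
Joint ranges: [-3.06, 3.06], [-0.37, 2.12], [-1.25, 1.32], [0.18, 2.47], [-1.1, 4.24], [0.23, 1.98], [-2.94, 2.94]. Speed limits (rad/s): [2.57, 2.57, 3.14, 3.14, 3.14, 3.14, 3.14].

### API

Orientations are given as [roll, pitch, yaw] about the fixed x, y, z axes, in that order (R = Rz(yaw) Ry(pitch) Rx(roll)).
In Python, from cell import monitor, cams, ctrl gives the robot as it stands.
- The arm moves only by the tool drive_tool, never from a script. Its argument "motion" is a list of rows, each an object with "fingers": the opening, from 0 (shut) to 1 (fully open); "linear": the shift along the tool's x, y, z in m, a list of three; "twist": the turn about the tool's z in rad. In form: [{"fingers": fingers, "linear": [x, y, z], "twist": twist}, ...]. A call has 1 to 5 rows; each row shifts and turns the commanded pose from where the row before left it, along the tool's axes as they then stand; what a row does not reach is not made up. A row lasts 1/12 s, in which the tool goes at most 41.7 mm and 7.16 degrees, less where a joint would pass 70% of its speed; a pose out of reach is approached as far as the arm can. A call with a gripper value outside its range is refused whole. The fingers move at their own pace and stop on an object; the grip force is fixed at half the most. Time passes only in rows, so rows that do not move let the fingers close. It gives the time, the measured TCP pose, the force, the opening and the grip force at its end, in the units of the state.
- monitor.read_state(): the state, without advancing time (a new reading comes with each control period).
- cams.get_image(name): name is "scene" or "top" or "wrist"; returns a dict with "color" (400x640x3 uint8, blue, green, red), "K" (3x3 intrinsics, pixels), "R" (3x3) and "t" (3): a world point X has camera coordinates R X + t. Camera axes: x right, y down, z forward; pixel columns grow to the right and rows downward; lengths in mm; the calibration is good to about 2 mm. A picture is of the moment at which its call begins. There is no depth.
- ctrl.finish_job(): hands the job in; it is judged then, once.
The state is a dict: "clock": time; "qpos": joint angles; "qd": joint speeds; "tau": joint torques, N m; "eef_pos": TCP position; "tool_rot": TCP orientation; "force": force on the tool from outside, world axes, zero at the start; "torque": the same for the moment, N m; "width": finger opening in mm; "gripper_force": force on a finger pad.
Only numpy, scipy, OpenCV 4.12 (cv2) and the standard library are available. Lean on these libraries where they do the work, as an engineer would, in place of code of your own. Each camera call takes 0.05 s, during which the arm holds its last target. There are 200 camera calls.

### The job

Inspect the small brass gear on the inspection stand: first set the lamp's dimmer lever to its middle mark, standing square up from the lamp's base. Then take the loupe by its handle and hold it level, its lens centred over the gear and at the height of the pointer on the stand's post, clear of everything else, and finish while still holding it there, steady. Do not shift the gear or the pointer, and leave the other things on the table where they are.

Things in the scene. Friction and masses are not known exactly. Their poses are not given: they have to be found in the camera images.
- lamp: Fixed bench lamp: grey base box 170 (x) x 90 (y) x 50 mm high, origin at the centre of its underside. 70 mm from the origin along its +x stands a post with a round lamp head, 84 mm across, its top under 200 mm high; the head stays 80 mm or more from the lever's hinge along the base's x. The dimmer lever stands on the -x half (the robot's side).
- dimmer (a joint): Angle of the dimmer lever (rad): 0 = square up from the base, at the middle mark; negative = leaning to the base's -x (as it is found, -0.85 to -0.4), positive = leaning to the base's +x, towards the lamp post; stops at -0.95 and +0.95. It turns about the lamp's y axis, stays where it is left, and needs a push of about 1 to 2 N at its grip.
- dimmer_tip (a point): Centre of the lever's black grip, a cylinder 18 mm in diameter and 20 mm long lying along the lamp's y, on a 10 mm square bar, 80 mm from the hinge axis. Can be pinched across its flat ends (20 mm, along the lamp's y) from above.
- dimmer_pivot (a point): Point on the lever's hinge axis, 55 mm above the table, between two cheeks that rise to 70 mm (66 mm flat top plus a small steel index at the middle mark); 45 mm from the lamp's origin along its -x.
- loupe: Loose loupe (reading lens) (110 g) lying flat: black handle 105 mm long, 16 mm wide (y), 22 mm high, and a steel rim with a glass lens. Origin on the underside of the handle, 7.5 mm from its middle towards the lens; x points from the handle to the lens, z up and square to the lens. The handle runs from x = -60 to +45 mm; it balances within 30 mm of the origin, on the lens's side.
- loupe_lens (a point): Centre of the lens: 86 mm from the loupe's origin along x and 11 mm above its underside. The rim is 66 mm across and 12 mm thick; two 3 mm feet beneath it reach down to the level of the handle's underside.
- stand: Fixed inspection stand: dark steel base plate 200 (x) x 120 (y) x 16 mm high, origin at the centre of its underside. A round cork pad, 68 mm across, top 24 mm above the table, is centred 30 mm from the origin along -x (the robot's side); the upright post, 12 mm in diameter and 200 mm high, stands 70 mm from it along +x.
- pointer_tip (a point): Tip of the aluminium pointer that sticks out from the collar on the stand's post towards the gear; it marks the height for the lens, 100 to 150 mm above the table, and differs each time. The tip is 55 mm from the pad's centre, on the post's side; the pointer is 4 mm thick.
- gear: Loose brass gear lying on the cork pad within 5 mm of its centre: 40 mm across, 10 mm thick, with a hub 16 mm across that rises to 18 mm. Origin at the centre of its underside.
- mallet: Bystander: wooden mallet lying on the table, 240 mm long.
- screwdriver: Bystander: wood-handled screwdriver lying on the table, 190 mm long.
- jar: Bystander: glass jar with a steel lid, 64 mm across, 85 mm high.
- tin: Bystander: aluminium can with a paper label, 74 mm across, 110 mm high.
- mug: Bystander: white mug, 80 mm across, 90 mm high.
- tape: Bystander: cardboard tape roll lying flat, 84 mm across, 24 mm high.
- offcut: Bystander: wood offcut 75 x 35 x 22 mm.
There are look-alikes about, which are no part of the job. What is shaped like the loupe but blue or green is not meant. Leave any green look-alike of the lamp alone.

How it is judged:
By the outcome, as a careful person would: the job done as asked, in the order asked, and still so for the second after the job is handed in, while the arm keeps its last pose, push and grip.
It also fails if it takes over 64 s, if anything falls off the work surface, if the arm or the gripper's body presses on something with over 40 N, if the wrist force passes 120 N, or if a joint passes its speed limit or range.

## Working session

There is one attempt and no reset: what is moved stays moved. The work goes in short steps, Python scripts to look and compute and a tool call to move; the robot and the scene stay as the last step left them, time stands still between calls to the robot, and variables do not carry over. Pictures are saved under pics/ and viewed, at most 10 in all, crops included, and the job is handed in when it is done.

Besides the shell and the picture viewer there is one more tool, called after ">>>" as name([rows], argument=value, ...), one row to a line, values as JSON. drive_tool: Moves the arm, as the interface text tells. Its arguments: {"type":"object","properties":{"motion":{"type":"array"}},"required":["motion"]}

```bash
mkdir -p pics; ls; python3 - <<'E'
from cell import monitor,cams,ctrl
import cv2,pickle
s=monitor.read_state();print({k:s[k] for k in('clock','eef_pos','tool_rot','width','force')})
d={}
for n in('top','scene'):
    d[n]=cams.get_image(n);cv2.imwrite(f'pics/{n}0.png',d[n]['color']);print(n,d[n]['K'],d[n]['R'],d[n]['t'])
pickle.dump(d,open('v0.pkl','wb'))
E
```

```text
pics
{'clock': 0.0, 'eef_pos': array([ 249.17989249, -599.66409468,  230.37729204]), 'tool_rot': array([-3.13967680e+00,  6.55549451e-05,  3.93831730e-01]), 'width': 85.65665338086738, 'force': array([ 0.60045853,  0.47805059, -0.72225105])}
top [[433.76767482   0.         326.66283963]
 [  0.         433.76767482 194.00187559]
 [  0.           0.           1.        ]] [[-0.01619583 -0.99971515  0.01753012]
 [-0.98181202  0.01258397 -0.1894381 ]
 [ 0.18916354 -0.02027939 -0.98173617]] [ -29.33662668  494.32323611 1503.05284093]
scene [[464.15703627   0.         321.32813819]
 [  0.         464.15703627 199.62186664]
 [  0.           0.           1.        ]] [[ 0.1765155   0.98428059 -0.00583158]
 [ 0.81198356 -0.14896032 -0.56435231]
 [-0.55634969  0.09488179 -0.82551345]] [ -52.41681916 -348.43051136 1568.52290243]
```

View pics/top0.png

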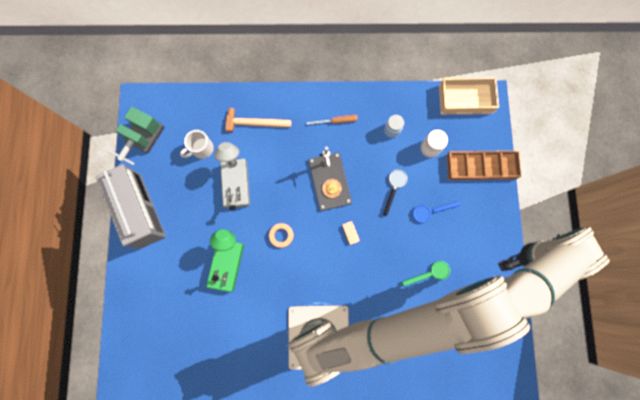

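View pics/scene0.png

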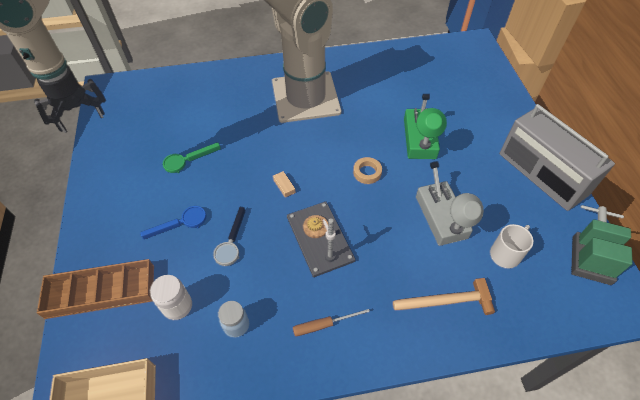

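Top view: the grey lamp is at about (234,182), the stand with the gear at (332,187), and the black and steel loupe at (395,190). The look-alikes are the green lamp (225,262), the blue loupe (435,210) and the green loupe (425,273). The grey lamp and the black-handled loupe fit the description. Next I'll confirm them in an enlarged crop.

```bash
cat > h.py <<'E'
import numpy as np,cv2,pickle
def ray(v,u):
    p=cv2.undistortPoints(np.array([[u]],float),v['K'],None)[0,0]
    return -v['R'].T@v['t'], v['R'].T@np.r_[p,1]
def plane(v,u,z):
    c,d=ray(v,u);return c+d*(z-c[2])/d[2]
def tri(vs,us):
    P=[v['K']@np.c_[v['R'],v['t']] for v in vs]
    X=cv2.triangulatePoints(P[0],P[1],np.array(us[0],float),np.array(us[1],float)).ravel();return X[:3]/X[3]
def proj(v,X):
    return cv2.projectPoints(np.atleast_2d(X).astype(float),cv2.Rodrigues(v['R'])[0],v['t'],v['K'],None)[0][:,0]
def axis(m):  # centre, long-axis direction of a mask contour's min-area rectangle
    c=max(cv2.findContours(m,0,1)[0],key=cv2.contourArea);return cv2.minAreaRect(c),c
E
python3 - <<'E'
from h import *
d=pickle.load(open('v0.pkl','rb'))
f=lambda n,x0,x1,y0,y1:cv2.resize(d[n]['color'][y0:y1,x0:x1],None,fx=4,fy=4,interpolation=cv2.INTER_CUBIC)
a=f('top',210,410,140,215);b=np.hstack([f('scene',410,485,155,230),f('scene',205,330,198,273)])
cv2.imwrite('pics/comp.png',np.vstack([a,b]))
E
```

```text
(no output)
```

View pics/comp.png

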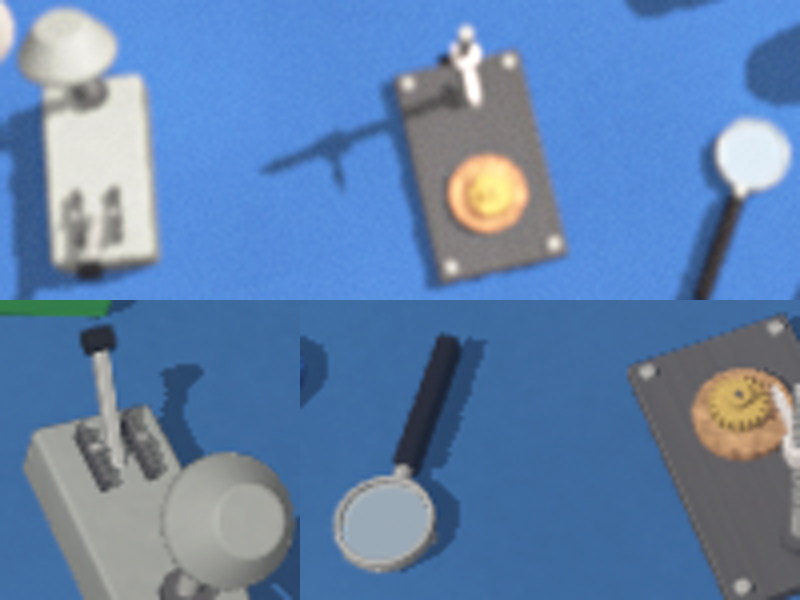

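The crops show the grey lamp, its black grip at top px (232.5,207.5) and scene px (434.5,165), leaning to -x. The stand has the brass gear and a white pointer. The loupe has a black handle and a steel rim, with its lens at top px about (398,178), so it's the one meant.

```bash
cat > m.py <<'E'
from h import *
d=pickle.load(open('v0.pkl','rb'));T,S=d['top'],d['scene'];np.set_printoptions(precision=1,suppress=True)
up=lambda x,y,ox,oy:((x+.5)/4-.5+ox,(y+.5)/4-.5+oy)
t=lambda x,y:up(x,y,210,140); sl=lambda x,y:up(x,y-300,410,155); sr=lambda x,y:up(x-300,y-300,205,198)
def box(im,x0,x1,y0,y1,f):
    m=np.zeros(im.shape[:2],np.uint8);m[y0:y1,x0:x1]=f(im[y0:y1,x0:x1].astype(int))*255;return m
# handles (dark) and lens rim
dark=lambda c:c.max(2)<75
for n,v,b in(('top',T,(380,402,182,220)),('scene',S,(222,252,200,250))):
    (c,sz,a),ct=axis(box(v['color'],*b,dark)); 
    bp=cv2.boxPoints((c,sz,a)); print(n,'handle',plane(v,c,14)[:2],sz,'box',[plane(v,p,14)[:2] for p in bp])
print('lens top',plane(T,t(753,154),13),'scene',plane(S,sr(385,522),13))
print('grip',tri((T,S),(t(90,270),sl(98,341))))
print('lamp top corners T',[plane(T,t(*p),50)[:2] for p in((140,76),(158,262),(55,268))])
print('lamp S',[plane(S,sl(*p),50)[:2] for p in((32,432),(150,407))])
P=[(398,76),(518,52),(565,250),(442,284)]
q=[plane(T,t(*p),16)[:2] for p in P];print('stand T',q,np.mean(q,0),[np.linalg.norm(q[i]-q[i-1]) for i in range(4)])
print('stand S',[plane(S,sr(*p),16)[:2] for p in((628,370),(782,318))])
print('pad T',plane(T,t(487,193),24),'hub T',plane(T,t(490,190),42),'hub S',plane(S,sr(740,395),42))
print('tip',tri((T,S),(t(477,104),sr(773,386))))
E
python3 m.py
```

```text
top handle [ 467.6 -262.8] (2.4888885021209717, 25.628829956054688) box [array([ 424.9, -241. ]), array([ 513.9, -276.3]), array([ 510.6, -284.8]), array([ 421.7, -249.4])]
scene handle [ 471.9 -266.8] (6.493117809295654, 34.43061065673828) box [array([ 514.9, -293.9]), array([ 416.5, -254.7]), array([ 427. , -238.5]), array([ 524.6, -278.3])]
lens top [ 556.8 -301.2   13. ] scene [ 556.1 -301.3   13. ]
grip [440.7 286.5 108.4]
lamp top corners T [array([627.3, 257.9]), array([456.8, 238.7]), array([452.6, 329.3])]
lamp S [array([467.1, 241.7]), array([461.2, 329.3])]
stand T [array([634.2,  25.6]), array([656. , -86.1]), array([ 468.7, -124.8]), array([438.9, -12.5])] [549.5 -49.4] [np.float64(198.95748986871814), np.float64(113.80969256373514), np.float64(191.3006697802267), np.float64(116.17363522186886)]
stand S [array([ 469.4, -128.2]), array([446. , -15.8])]
pad T [520.9 -54.5  24. ] hub T [519.9 -56.7  42. ] hub S [519.2 -57.8  42. ]
tip [574.8 -44.5 137.2]
```

>>> drive_tool([
  {"fingers": 1,"linear": [0,0,-0.01],"twist": 0.1},
  {"fingers": 1,"linear": [0,0,-0.01],"twist": 0.1},
  {"fingers": 1,"linear": [0,0,-0.01],"twist": 0.1},
  {"fingers": 1,"linear": [0.0197,-0.0341,0],"twist": 0},
  {"fingers": 1,"linear": [0.0197,-0.0341,0],"twist": 0},
])

```text
clock: 0.52
eef_pos: [280.8, -529.7, 261.2]
tool_rot: [3.14, 0.001, 0.089]
force: [1.8, 0.8, -0.5]
width: 84.9
gripper_force: 0.0
```

>>> drive_tool([
  {"fingers": 1,"linear": [0.0197,-0.0341,0],"twist": 0},
  {"fingers": 1,"linear": [0.0197,-0.0341,0],"twist": 0},
  {"fingers": 1,"linear": [0.0197,-0.0341,0],"twist": 0},
  {"fingers": 1,"linear": [0.0197,-0.0341,0],"twist": 0},
  {"fingers": 1,"linear": [0.0197,-0.0341,0],"twist": 0},
])

```text
clock: 0.93
eef_pos: [364.6, -347.7, 261.1]
tool_rot: [-3.141, 0.0, 0.094]
force: [0.8, -0.5, -0.1]
width: 85.3
gripper_force: 0.0
```

>>> drive_tool([
  {"fingers": 1,"linear": [0.0197,-0.0341,0],"twist": 0},
  {"fingers": 1,"linear": [0.0197,-0.0341,0],"twist": 0},
  {"fingers": 1,"linear": [0.0197,-0.0341,0],"twist": 0},
  {"fingers": 1,"linear": [0.0197,-0.0341,0],"twist": 0},
  {"fingers": 1,"linear": [0.0197,-0.0341,0],"twist": 0},
])

```text
clock: 1.35
eef_pos: [446.7, -168.8, 261.2]
tool_rot: [-3.141, 0.0, 0.094]
force: [0.7, -0.3, -0.5]
width: 85.7
gripper_force: 0.0
```

>>> drive_tool([
  {"fingers": 1,"linear": [0.0031,-0.038,0],"twist": 0},
  {"fingers": 1,"linear": [0.0031,-0.038,0],"twist": 0},
  {"fingers": 1,"linear": [0.0031,-0.038,0],"twist": 0},
  {"fingers": 1,"linear": [0,0,0],"twist": 0},
])

```text
clock: 1.68
eef_pos: [444.7, -47.9, 261.1]
tool_rot: [-3.137, 0.001, 0.105]
force: [-0.8, -0.8, -0.5]
width: 85.6
gripper_force: 0.0
```

```bash
python3 - <<'E'
from h import *
from cell import monitor,cams
from scipy.spatial.transform import Rotation as Ro
w=cams.get_image('wrist');s=monitor.read_state();pickle.dump((w,s),open('w1.pkl','wb'))
cv2.imwrite('pics/w1.png',w['color'])
R=Ro.from_euler('xyz',s['tool_rot']).as_matrix();c=-w['R'].T@w['t']
print(s['eef_pos'],c,'cam in tool',R.T@(c-s['eef_pos']),w['R']@R)
E
```

```text
[444.85880248 -51.93835291 261.1711863 ] [511.11850152 -41.82838971 404.06924863] cam in tool [  66.8856316    -3.54104239 -142.92021759] [[ 0.0027466   0.99999363  0.00227963]
 [-0.9655161   0.00324535 -0.26032314]
 [-0.26032888 -0.00148602  0.96551886]]
```

View pics/w1.png

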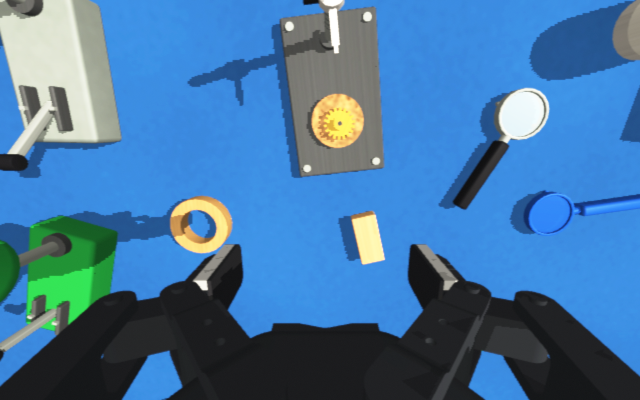

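The wrist view shows the stand with the gear hub at (340,123), the pointer tip at (334,51), the loupe lens at (522,113), and the lamp lever and its cheeks on the left. Next I'll refine these points.

```bash
python3 - <<'E'
from h import *
np.set_printoptions(precision=1,suppress=True)
w,s=pickle.load(open('w1.pkl','rb'));d=pickle.load(open('v0.pkl','rb'));T,S=d['top'],d['scene']
im=w['color'].astype(int)
# brass gear/pad masks
hsv=cv2.cvtColor(w['color'],cv2.COLOR_BGR2HSV)
m=np.zeros(hsv.shape[:2],np.uint8);m[85:155,300:375]=cv2.inRange(hsv,(5,70,90),(35,255,255))[85:155,300:375]
c=max(cv2.findContours(m,0,1)[0],key=cv2.contourArea);(e,ax,_)=cv2.fitEllipse(c);print('pad ell',e,ax,plane(w,e,23))
print('hub',plane(w,(340,123.5),42))
print('tip w+T',tri((w,T),((334,52),(328.9,165.6))),'w+S',tri((w,S),((334,52),(322.9,219.1))))
for z in(125,130,135,140):print(z,plane(w,(334,52),z),plane(T,(328.9,165.6),z),plane(S,(322.9,219.1),z))
print('screws',[plane(w,p,16)[:2] for p in((289,26),(367,17),(376,161),(307,169))])
m=np.zeros(hsv.shape[:2],np.uint8);m[80:145,490:555]=((im.min(2)>110))[80:145,490:555]*255
c=max(cv2.findContours(m,0,1)[0],key=cv2.contourArea);e=cv2.minEnclosingCircle(c);el=cv2.fitEllipse(c);print('lens',e,el,plane(w,el[0],14))
m=np.zeros(hsv.shape[:2],np.uint8);m[135:215,445:512]=((im.max(2)<70))[135:215,445:512]*255
c=max(cv2.findContours(m,0,1)[0],key=cv2.contourArea);r=cv2.minAreaRect(c);print('handle',r,plane(w,r[0],18))
print('lamp corner pts z50',[plane(w,p,50)[:2] for p in((120,140),(91,0))],'cheeks66',[plane(w,p,66)[:2] for p in((21,87),(35,125),(50,88),(68,131))])
E
```

```text
pad ell (337.02392578125, 120.3656997680664) (52.5224609375, 53.96757125854492) [521.8 -55.1  23. ]
hub [517.9 -58.6  42. ]
tip w+T [564.2 -42.5 179.8] w+S [574.8 -44.3 137.3]
125 [578.  -41.9 125. ] [578.2 -44.2 125. ] [567.2 -43.8 125. ]
130 [576.8 -41.9 130. ] [576.9 -44.1 130. ] [570.2 -44.3 130. ]
135 [575.6 -41.9 135. ] [575.6 -43.9 135. ] [573.3 -44.9 135. ]
140 [574.4 -41.9 140. ] [574.3 -43.8 140. ] [576.4 -45.4 140. ]
screws [array([627.2,  16.9]), array([646.9, -77.8]), array([ 473.8, -115.7]), array([452.5, -21. ])]
lens ((520.0, 115.0), 31.40073585510254) ((522.8108520507812, 114.11082458496094), (45.58681869506836, 58.598358154296875), 40.534629821777344) [ 556.1 -301.9   14. ]
handle ((479.85137939453125, 173.55702209472656), (15.126258850097656, 78.31011199951172), 34.33021926879883) [ 471.9 -262.6   18. ]
lamp corner pts z50 [array([469.2, 213.3]), array([619.7, 232.1])] cheeks66 [array([519.1, 309.3]), array([478.1, 300.3]), array([521.5, 276.4]), array([475.2, 262.4])]
```

>>> drive_tool([
  {"fingers": 1,"linear": [0.003,-0.038,0],"twist": 0},
  {"fingers": 1,"linear": [0.003,-0.038,0],"twist": 0},
  {"fingers": 1,"linear": [0.003,-0.038,0],"twist": 0},
  {"fingers": 1,"linear": [0.003,-0.038,0],"twist": 0},
  {"fingers": 1,"linear": [0.003,-0.038,0],"twist": 0},
])

```text
clock: 2.15
eef_pos: [442.4, 134.4, 261.3]
tool_rot: [3.141, -0.0, 0.091]
force: [0.4, 0.1, 0.5]
width: 85.4
gripper_force: 0.0
```

>>> drive_tool([
  {"fingers": 1,"linear": [0.003,-0.036,0],"twist": 0},
  {"fingers": 1,"linear": [0.003,-0.036,0],"twist": 0},
  {"fingers": 1,"linear": [0.003,-0.036,0],"twist": 0},
  {"fingers": 1,"linear": [0,0,0],"twist": 0},
  {"fingers": 1,"linear": [0,0,0],"twist": 0},
])

```text
clock: 2.57
eef_pos: [441.1, 243.7, 260.9]
tool_rot: [3.142, 0.0, 0.097]
force: [1.5, -0.5, -0.1]
width: 85.6
gripper_force: 0.0
```

```bash
python3 - <<'E'
from h import *
from cell import monitor,cams
w=cams.get_image('wrist');s=monitor.read_state();pickle.dump((w,s),open('w2.pkl','wb'))
cv2.imwrite('pics/w2.png',w['color']);print(s['eef_pos'],s['tool_rot'])
E
```

```text
[441.37927709 241.66659208 260.87177765] [3.14030101e+00 6.10699989e-04 9.36861129e-02]
```

View pics/w2.png

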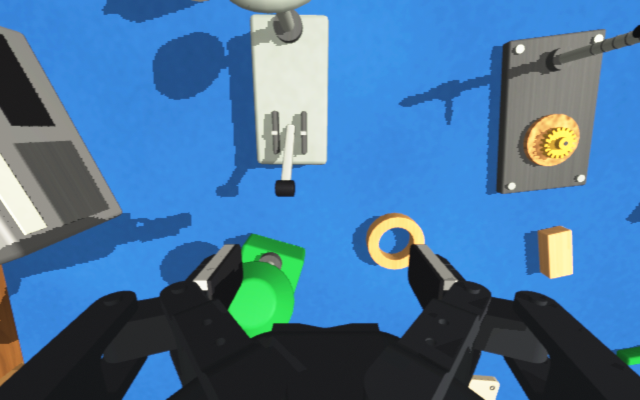

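The wrist view shows the lamp base corners at (258,163) and (327,163), the lever's grip at (285,188), the cheek index marks near (274,131) and (305,131), and the gear hub at (563,143).

```bash
python3 - <<'E'
from h import *
np.set_printoptions(precision=1,suppress=True)
w,s=pickle.load(open('w2.pkl','rb'));w1,_=pickle.load(open('w1.pkl','rb'));d=pickle.load(open('v0.pkl','rb'));T,S=d['top'],d['scene']
print('hub',plane(w,(563,143),42))
print('base',[plane(w,p,50)[:2] for p in((257.5,163),(327,163),(328,16),(251.5,14))])
print('index',[plane(w,p,68)[:2] for p in((274.5,131),(305.5,131))])
print('cheek ends',[plane(w,p,66)[:2] for p in((274.5,111),(304,111),(274,153),(304,154))])
g=w['color'].astype(int);m=np.zeros(g.shape[:2],np.uint8);m[170:205,270:305]=(g.max(2)[170:205,270:305]<60)*255
c=max(cv2.findContours(m,0,1)[0],key=cv2.contourArea);r=cv2.minAreaRect(c);print('grip',r,tri((w,S),(r[0],(434.1,164.9))),tri((w,T),(r[0],(232.1,207.1))),[plane(w,r[0],z)[:2] for z in(105,110,115)])
cv2.imwrite('pics/c.png',cv2.resize(w['color'][90:210,240:340],None,fx=5,fy=5,interpolation=2))
E
```

```text
hub [518.1 -55.5  42. ]
base [array([456.1, 331.1]), array([464.6, 242.9]), array([628.2, 257.9]), array([621.9, 343.2])]
index [array([498.2, 308.3]), array([501.7, 272.1])]
cheek ends [array([520.6, 309.7]), array([523.9, 275.7]), array([472.4, 308. ]), array([474.7, 271.9])]
grip ((284.5, 188.0), (14.0, 17.0), 90.0) [439.4 287.2 106.4] [440.6 286.8 109.8] [array([439.4, 287.9]), array([440.6, 287.3]), array([441.7, 286.6])]
```

View pics/c.png

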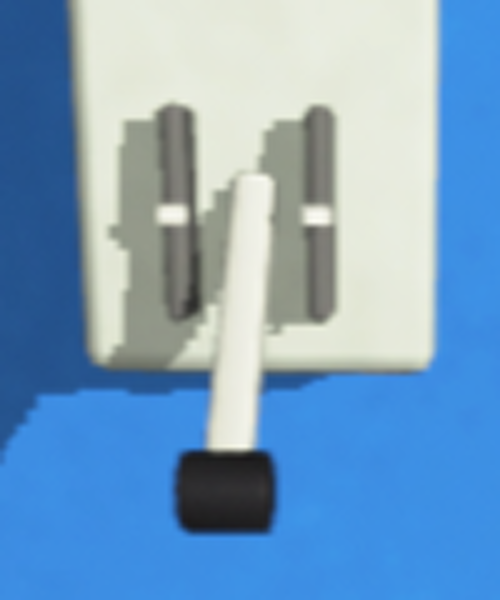

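>>> drive_tool([
  {"fingers": 0.6,"linear": [0.002,-0.022,0.02],"twist": 0},
  {"fingers": 0.6,"linear": [0.002,-0.022,0.02],"twist": 0},
  {"fingers": 0.6,"linear": [0,0,0.03],"twist": 0},
  {"fingers": 0.6,"linear": [0,0,0.03],"twist": 0},
  {"fingers": 0.6,"linear": [0,0,0],"twist": 0},
])

```text
clock: 3.03
eef_pos: [438.6, 282.2, 156.7]
tool_rot: [3.135, 0.009, 0.091]
force: [-1.2, -0.5, 0.7]
width: 51.3
gripper_force: 0.0
```

```bash
python3 - <<'E'
from h import *
from cell import monitor,cams
w=cams.get_image('wrist');s=monitor.read_state();pickle.dump((w,s),open('w3.pkl','wb'))
g=w['color'].astype(int);cv2.imwrite('pics/w3.png',w['color']);print(s['eef_pos'],s['tool_rot'],s['width'],proj(w,[[440.8,286,109.5]]))
E
```

```text
[439.91547938 283.11757019 159.18601198] [3.13696123 0.00553071 0.09068913] 50.91537959468188 [[319.10898364 219.09296482]]
```

View pics/w3.png

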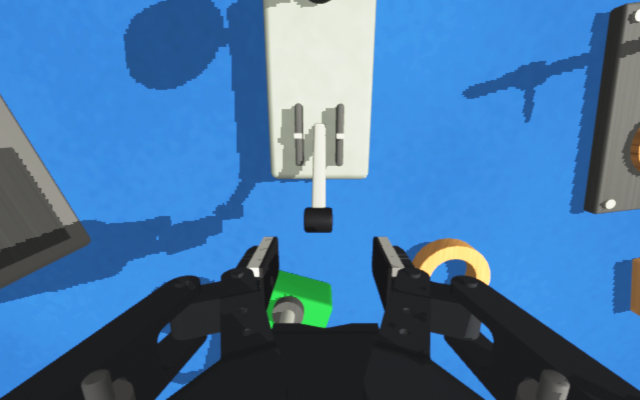

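The grip sits at (318,220), within a pixel of the prediction and centred between the fingers. I'll descend and pinch.

>>> drive_tool([
  {"fingers": 0.6,"linear": [0,0,0.035],"twist": 0},
  {"fingers": 0.6,"linear": [0,0,0.034],"twist": 0},
  {"fingers": 0.6,"linear": [0,0,0],"twist": 0},
  {"fingers": 0.1,"linear": [0,0,0],"twist": 0},
  {"fingers": 0,"linear": [0,0,0],"twist": 0},
])

```text
clock: 3.5
eef_pos: [442.6, 286.9, 94.6]
tool_rot: [-3.14, -0.003, 0.092]
force: [0.2, 0.3, -0.3]
width: 28.1
gripper_force: 0.0
```

>>> drive_tool([
  {"fingers": 0,"linear": [0,0,0],"twist": 0},
  {"fingers": 0,"linear": [0,0,0],"twist": 0},
  {"fingers": 0,"linear": [0,0,0],"twist": 0},
  {"fingers": 0,"linear": [0,0,0],"twist": 0},
])

```text
clock: 3.83
eef_pos: [441.8, 287.4, 94.1]
tool_rot: [-3.14, -0.003, 0.094]
force: [-1.9, -0.2, 7.8]
width: 18.6
gripper_force: 59.5
```

>>> drive_tool([
  {"fingers": 0,"linear": [0.0059,0,-0.0054],"twist": 0},
  {"fingers": 0,"linear": [0.0064,0,-0.0048],"twist": 0},
  {"fingers": 0,"linear": [0.0068,0,-0.0042],"twist": 0},
  {"fingers": 0,"linear": [0.0072,0,-0.0035],"twist": 0},
  {"fingers": 0,"linear": [0,0,0],"twist": 0},
])

```text
clock: 4.25
eef_pos: [466.2, 289.4, 110.6]
tool_rot: [3.141, 0.003, 0.094]
force: [-4.3, 1.1, 0.2]
width: 18.8
gripper_force: 58.9
```

>>> drive_tool([
  {"fingers": 0,"linear": [0.0075,0,-0.0027],"twist": 0},
  {"fingers": 0,"linear": [0.0077,0,-0.002],"twist": 0},
  {"fingers": 0,"linear": [0.0079,0,-0.0012],"twist": 0},
  {"fingers": 0,"linear": [0.008,0,-0.0004],"twist": 0},
  {"fingers": 0,"linear": [0,0,0],"twist": 0},
])

```text
clock: 4.67
eef_pos: [498.0, 292.2, 116.8]
tool_rot: [3.141, 0.002, 0.094]
force: [-3.7, 0.1, 1.7]
width: 18.4
gripper_force: 58.6
```

```bash
cat > lev.py <<'E'
from h import *
from cell import monitor,cams
import sys
np.set_printoptions(precision=1,suppress=True)
d={n:cams.get_image(n) for n in('top','scene','wrist')};s=monitor.read_state();pickle.dump((d,s),open('v1.pkl','wb'))
print(s['clock'],s['eef_pos'],s['tool_rot'],s['force'],s['width'])
x=np.array([498,290.])
print({n:proj(d[n],[[498,290,135],[498,290,55]]) for n in d})
f=lambda n,c,h,k:cv2.resize(d[n]['color'][c[1]-h:c[1]+h,c[0]-h:c[0]+h],(k,k),interpolation=2)
cv2.imwrite('pics/'+sys.argv[1],np.hstack([f('scene',(445,180),40,400),cv2.resize(d['wrist']['color'][60:340,180:460],(400,400),interpolation=2)]))
E
python3 lev.py l1.png
```

```text
4.8167 [497.6 292.2 116.8] [3.1 0.  0.1] [-4.3  1.2  1.3] 17.931286073598276
{'top': array([[230. , 189.1],
       [234.6, 193.6]]), 'scene': array([[444.4, 175.2],
       [438.2, 193. ]]), 'wrist': array([[328.7, 266.2],
       [327.3, 216.4]])}
```

View pics/l1.png

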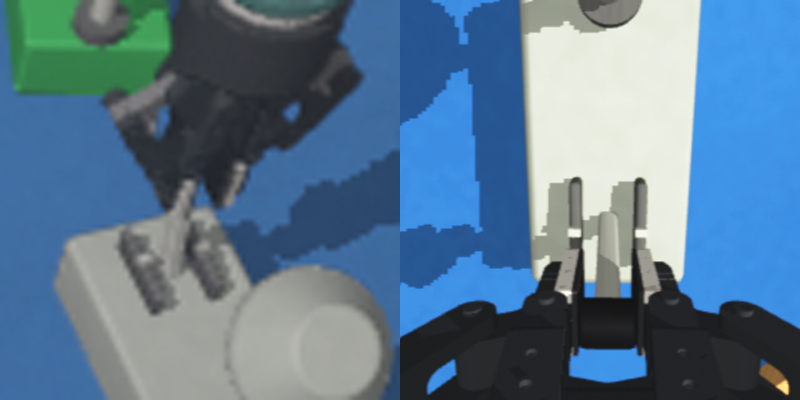

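```bash
cat > ang.py <<'E'
from h import *
np.set_printoptions(precision=2,suppress=True)
d,s=pickle.load(open('v1.pkl','rb'));w=d['wrist']
col=w['color'][:,320:336].max(2).mean(1);print(col[255:320].round().astype(int))
ax=np.array([np.cos(.09),np.sin(.09),0]);piv=np.array([498,290,55.])
a=np.linspace(0,2*np.pi,73)
for th in(-.2,-.1,0,.1):
    c=piv+80*(np.sin(th)*ax+[0,0,np.cos(th)])
    r=proj(w,c+9*(np.cos(a)[:,None]*ax+np.sin(a)[:,None]*[0,0,1]))[:,1]
    print(th,r.min(),r.max())
E
python3 ang.py
```

```text
[136 132 130 133 135 135 134 134 134 134 134 132 123  63  24  20  21  21
  22  23  23  24  24  25  26  26  28  29  30  32  33  34  35  37  38  37
  36  34  33  32  30  29  28  27  26  25  25  25  40 118 227 232 232 233
 233 233 233 233 232 232 232 232 232 232 232]
-0.2 274.50275235697586 311.0999435798427
-0.1 261.9054076035749 298.87499624486475
0 247.84668807911845 285.0364631502773
0.1 232.65609365717145 269.9134336890188
```

```bash
python3 - <<'E'
from h import *
d,s=pickle.load(open('v1.pkl','rb'));w=d['wrist']
for x0 in(300,345):
    print(w['color'][212:236,x0:x0+6].max(2).mean(1).round().astype(int))
for z in(68,70):print([plane(w,p,z).round(1) for p in((302.5,223),(348,223))])
for z in(127,131,133,135):print(z,plane(w,(327.5,286),z).round(1))
E
```

```text
[125 125 124 124 124 124 129 151 200 242 245 245 244 227 116  75  73  73
  73  73  74  80 110 139]
[110 111 111 112 112 113 116 135 170 240 243 243 242 236 167 120 116 116
 116 117 117 117 116 135]
[array([495.4, 308.1,  68. ]), array([498.6, 274.9,  68. ])]
[array([496.2, 308. ,  70. ]), array([499.2, 275.2,  70. ])]
127 [481.9 289.  127. ]
131 [484.4 289.2 131. ]
133 [485.6 289.4 133. ]
135 [486.9 289.5 135. ]
```

>>> drive_tool([
  {"fingers": 0,"linear": [0.006,0,-0.0005],"twist": 0},
  {"fingers": 0,"linear": [0.005,0,0],"twist": 0},
  {"fingers": 0,"linear": [0,0,0],"twist": 0},
])

```text
clock: 5.07
eef_pos: [508.6, 293.0, 116.6]
tool_rot: [3.141, 0.001, 0.093]
force: [-2.7, 0.7, -2.8]
width: 17.9
gripper_force: 58.6
```

```bash
cat > ang2.py <<'E'
from h import *
from cell import monitor,cams
from scipy.spatial.transform import Rotation as Ro
w=cams.get_image('wrist');s=monitor.read_state();pickle.dump((w,s),open('w4.pkl','wb'))
print(s['clock'],s['eef_pos'].round(1),s['tool_rot'].round(3),s['force'].round(1),s['width'])
ax=np.array([np.cos(.09),np.sin(.09),0]);piv=np.array([498,290,55.]);a=np.linspace(0,2*np.pi,73)
u0=proj(w,[498,290,135])[0];print('upright px',u0,'TCP,grasp px',proj(w,[s['eef_pos'],s['eef_pos']+[0,0,19]]))
c0=int(u0[0]);col=w['color'][:,c0-7:c0+8].max(2).mean(1);dk=np.where(col[200:330]<75)[0]+200;print('dark',dk.min(),dk.max(),len(dk))
def edges(th):
    c=piv+80*(np.sin(th)*ax+[0,0,np.cos(th)]);r=proj(w,c+9*(np.cos(a)[:,None]*ax+np.sin(a)[:,None]*[0,0,1]))[:,1];return r.min(),r.max()
ths=np.linspace(-.3,.2,51);m=[np.mean(edges(t)) for t in ths];print('theta',np.interp((dk.min()+dk.max())/2,m[::-1],ths[::-1]))
ip=proj(w,[[496.3,308,68],[499.7,274,68]]);print('index pred',ip)
for p in ip:
    x=int(p[0]);cc=w['color'][int(p[1])-15:int(p[1])+16,x-3:x+4].max(2).mean(1);b=np.where(cc>200)[0]+int(p[1])-15;print('index rows',b.min() if len(b) else None,b.max() if len(b) else None)
E
python3 ang2.py
```

```text
5.1167 [508.6 293.  116.6] [3.141e+00 1.000e-03 9.300e-02] [-2.8  0.8 -4.9] 18.102467525819023
upright px [328.32664159 285.99902104] TCP,grasp px [[324.36286382 250.82839439]
 [324.30625604 267.33425434]]
dark 273 329 38
theta -0.11070747226069302
index pred [[302.80784284 236.06125839]
 [348.93038522 235.73679842]]
index rows None None
index rows None None
```

```bash
python3 - <<'E'
from h import *
w,s=pickle.load(open('w4.pkl','rb'));g=w['color'].max(2).astype(int)
print(g[262:315,321:336].mean(1).round().astype(int))
for y in range(222,252,2):print(y,g[y,292:316:2],g[y,338:362:2])
ax=np.array([np.cos(.09),np.sin(.09),0]);a=np.linspace(0,2*np.pi,73)
for th in(-.1,-.05,0,.05):
    c=np.array([498,290,55.])+80*(np.sin(th)*ax+[0,0,np.cos(th)]);r=proj(w,c+9*(np.cos(a)[:,None]*ax+np.sin(a)[:,None]*[0,0,1]))[:,1];print(th,r.min(),r.max())
E
```

```text
[133 133 133 133 132 129 126 124 129 124  93  33  19  20  21  22  23  23
  24  24  24  26  26  28  29  30  31  32  34  35  36  36  35  34  34  33
  32  30  30  29  28  27  26  26  26  26  39 117 227 232 232 232 232]
222 [158 157 158 121 105 127 135 113 211 236 236 236] [159 157 129  57 103 128 136 209 237 237 237 237]
224 [157 156 157 126 105 127 133 114 206 176 170 170] [157 157 130  59 105 127 137 209 238 238 239 238]
226 [158 156 156 126 105 127 134 114 197 163 158 158] [157 158 122  58 105 127 136 206 238 238 239 238]
228 [158 157 158 125 104 127 134 110 132 160 159 160] [158 158 121  59 107 127 138 207 237 238 239 239]
230 [159 158 157 126 104 127 135 110 132 160 159 159] [156 156 119  60 107 128 138 215 237 237 237 238]
232 [159 159 157 129 110 130 136 102 131 157 158 157] [156 156 119  68 113 130 139 215 237 238 237 238]
234 [160 159 142 131 131 133 134  64  85 155 157 157] [156 153  87  61 127 130 131 156 212 237 237 239]
236 [159 158 158 158 158 158 142  41  61 155 158 158] [158 152  52  44 150 158 158 158 183 237 238 239]
238 [158 158 158 158 158 158 128  36  84 230 232 231] [157 152  51  35 127 158 157 158 162 230 237 237]
240 [158 157 158 158 158 158 118  33  86 234 235 235] [156 150  50  31 113 158 159 158 159 216 237 237]
242 [144 154 158 158 158 156  95  31  65 232 234 234] [154 150  48  30  91 157 158 158 158 179 225 228]
244 [ 42 142 158 158 158 155  61  33  63 232 235 235] [154 149  39  29  70 154 158 158 158 151  49  38]
246 [ 62 155 158 158 158 152  45  35  63 231 235 235] [153 149  38  30  45 152 158 158 158 156  73  38]
248 [111 158 158 158 158 139  39  36  62 232 235 236] [154 149  39  27  36 128 158 158 158 158 111  39]
250 [128 158 158 158 158 119  33  36  58 231 235 236] [155 151  38  26  33 118 158 158 158 158 131  45]
-0.1 281.16208638094855 318.15899542471357
-0.05 274.6360603295415 311.72612737623797
0 267.78089012068483 304.9117517507328
0.05 260.6207233383261 297.7420402741013
```

>>> drive_tool([
  {"fingers": 0.5,"linear": [0,0,0],"twist": 0},
  {"fingers": 0.5,"linear": [0,0,0],"twist": 0},
  {"fingers": 0.5,"linear": [0,0,0],"twist": 0},
  {"fingers": 0.5,"linear": [0,0,-0.03],"twist": 0},
  {"fingers": 0.5,"linear": [0,0,-0.04],"twist": 0},
])

```text
clock: 5.53
eef_pos: [507.8, 291.7, 185.2]
tool_rot: [3.138, 0.005, 0.094]
force: [0.6, 0.6, -0.6]
width: 42.5
gripper_force: 0.0
```

>>> drive_tool([
  {"fingers": 0.5,"linear": [-0.035,0,-0.02],"twist": 0},
  {"fingers": 0.5,"linear": [-0.035,0,0],"twist": 0},
  {"fingers": 0.5,"linear": [-0.03,0,0],"twist": 0},
  {"fingers": 0.5,"linear": [0,0,0],"twist": 0},
  {"fingers": 0.5,"linear": [0,0,0],"twist": 0},
])

```text
clock: 5.95
eef_pos: [409.0, 284.0, 208.1]
tool_rot: [-3.141, -0.002, 0.096]
force: [0.7, -0.6, 0.8]
width: 42.6
gripper_force: 0.0
```

```bash
python3 - <<'E'
from h import *
from cell import monitor,cams
d={n:cams.get_image(n) for n in('top','scene','wrist')};s=monitor.read_state();pickle.dump((d,s),open('v2.pkl','wb'))
print(s['clock'],s['eef_pos'].round(1),s['tool_rot'].round(3),s['width'])
G=np.array([498,290,135.]);w=d['wrist'];u=proj(w,[G,[498,290,55],[496.3,308,68],[499.7,274,68]]);print(u)
f=lambda n,c,h,k:cv2.resize(d[n]['color'][c[1]-h:c[1]+h,c[0]-h:c[0]+h],(k,k),interpolation=2)
c=u[0].round().astype(int);print('wrist crop centre',c);
cv2.imwrite('pics/l2.png',np.hstack([f('scene',(445,180),30,400),f('wrist',c,40,400)]))
E
```

```text
6.1 [411.2 284.  207.4] [-3.141e+00 -2.000e-03  9.300e-02] 42.582368309516774
[[327.59630819  99.3293297 ]
 [326.91901917 107.42109263]
 [308.3240609  106.45046319]
 [343.62864365 106.19492978]]
wrist crop centre [328  99]
```

View pics/l2.png

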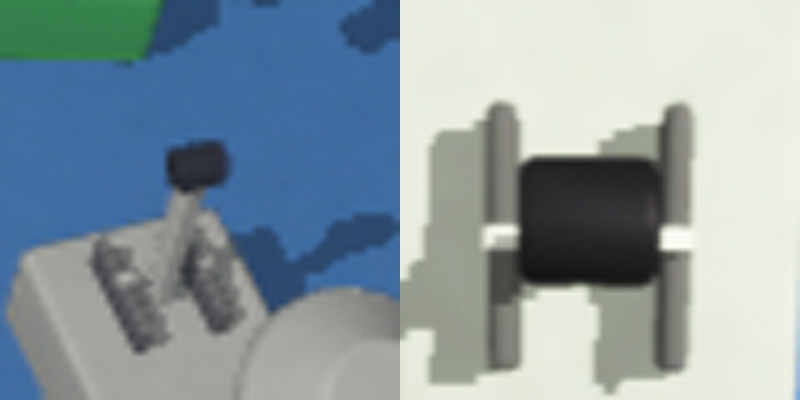

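The scene crop shows the lever nearly upright. The wrist crop shows the grip centre about 3.5 px on the robot's side of where it should be upright, so about -0.033 rad. The index marks match the expected pivot. I'll nudge the grip about 2.7 mm with shut fingers.

>>> drive_tool([
  {"fingers": 0,"linear": [0.025,0.002,0],"twist": 0},
  {"fingers": 0,"linear": [0,0,0.03],"twist": 0},
  {"fingers": 0,"linear": [0,0,0.03],"twist": 0},
  {"fingers": 0,"linear": [0,0,0.029],"twist": 0},
  {"fingers": 0,"linear": [0,0,0],"twist": 0},
])

```text
clock: 6.52
eef_pos: [432.9, 281.8, 113.2]
tool_rot: [3.137, 0.007, 0.092]
force: [-0.5, -1.0, 0.5]
width: -0.2
gripper_force: 0.0
```

>>> drive_tool([
  {"fingers": 0,"linear": [0.015,0,0],"twist": 0},
  {"fingers": 0,"linear": [0.015,0,0],"twist": 0},
  {"fingers": 0,"linear": [0,0,0],"twist": 0},
  {"fingers": 0,"linear": [0,0,0],"twist": 0},
])

```text
clock: 6.85
eef_pos: [465.8, 287.0, 118.8]
tool_rot: [-3.141, -0.002, 0.092]
force: [-0.4, -0.1, 1.0]
width: -0.2
gripper_force: 0.0
```

```bash
cat > ang3.py <<'E'
from h import *
from cell import monitor,cams
w=cams.get_image('wrist');s=monitor.read_state();pickle.dump((w,s),open('w5.pkl','wb'))
print(s['clock'],s['eef_pos'].round(1),s['tool_rot'].round(3),s['force'].round(1),s['width'])
ax=np.array([np.cos(.09),np.sin(.09),0]);a=np.linspace(0,2*np.pi,73);g=w['color'].max(2).astype(int)
for th in(-.1,-.05,0,.05):
    c=np.array([498,290,55.])+80*(np.sin(th)*ax+[0,0,np.cos(th)]);r=proj(w,c+9*(np.cos(a)[:,None]*ax+np.sin(a)[:,None]*[0,0,1]));print(th,r[:,1].min().round(1),r[:,1].max().round(1))
u=int(r[0,0]);y=int(r[:,1].min())-18;print(u,'rows from',y,g[y:y+70,u-5:u+6].mean(1).round().astype(int))
for q in([496.3,308,68],[499.7,274,68]):
    p=proj(w,q)[0];x,y=int(p[0]),int(p[1]);b=np.where(g[y-12:y+13,x-2:x+3].mean(1)>185)[0]+y-12;print('index',p.round(1),b)
E
python3 ang3.py
```

```text
6.9 [464.7 286.9 118.7] [-3.141 -0.     0.093] [ 0.2 -0.5 -0.4] 0.018104468882429822
-0.1 199.8 237.1
-0.05 191.9 229.5
0 183.7 221.6
0.05 175.2 213.5
324 rows from 157 [198 198 198 198 198 198 198 198 197 191 187 155 153 154 158 158 158 158
 158 158 157 158 158 157 157 157 157 157 157 157 157 156 145  69  31  29
  30  34  35  36  37  38  39  40  41  43  44  45  45  46  46  46  46  47
  47  46  45  44  43  42  40  39  38  37  36  35  33  31  30  57]
index [298.9 178.2] [176 177 178 179]
index [347.2 177.8] [176 177 178 179 180 181]
```

>>> drive_tool([
  {"fingers": 0,"linear": [0.006,0,0],"twist": 0},
  {"fingers": 0,"linear": [0.004,0,0],"twist": 0},
  {"fingers": 0,"linear": [0.002,0,0],"twist": 0},
  {"fingers": 0,"linear": [0,0,0],"twist": 0},
])

```text
clock: 7.23
eef_pos: [476.7, 288.2, 118.2]
tool_rot: [-3.141, -0.0, 0.094]
force: [0.3, 1.0, -0.0]
width: 0.1
gripper_force: 0.0
```

```bash
python3 ang3.py
```

```text
7.2833 [476.5 288.1 118.1] [-3.141 -0.     0.094] [ 0.4 -0.1 -0.3] -0.2608043191974625
-0.1 221.6 258.6
-0.05 214.1 251.3
0 206.2 243.7
0.05 198.1 235.8
324 rows from 180 [197 193 162 150 152 153 152 152 152 152 152 152 152 151 152 151 151 151
 152 152 152 151 151 151 151 150 148 133  73  31  27  30  31  33  35  36
  37  38  40  40  42  44  45  45  46  46  46  47  47  46  46  45  44  43
  42  41  40  39  38  37  36  34  33  30  34  60  81  84  80  79]
index [299.5 193.3] [191 192 193 194]
index [347.2 193. ] [192 193 194 195 196 197]
```

>>> drive_tool([
  {"fingers": 0,"linear": [0.001,0,0],"twist": 0},
  {"fingers": 0,"linear": [0,0,0],"twist": 0},
])

```text
clock: 7.45
eef_pos: [477.1, 288.2, 118.0]
tool_rot: [3.141, 0.001, 0.094]
force: [0.0, 0.2, 0.2]
width: 0.2
gripper_force: 0.2
```

```bash
python3 ang3.py
```

```text
7.5 [477.1 288.2 118. ] [3.141 0.    0.094] [-1.5  0.  -1.1] 0.17052475756770916
-0.1 222.6 259.6
-0.05 215.1 252.4
0 207.2 244.8
0.05 199.2 236.9
324 rows from 181 [196 182 151 149 152 153 153 153 152 152 152 152 152 151 151 151 151 151
 151 151 151 151 151 150 150 150 145 111  41  26  28  30  33  34  35  37
  37  39  40  41  43  44  45  45  46  46  46  47  46  46  46  45  43  43
  42  41  40  38  38  36  35  33  31  29  43  82  85  80  79  79]
index [299.4 193.9] [192 193 194]
index [347.1 193.6] [192 193 194 195 196 197]
```

The lever now reads -0.007 rad, at the middle mark. I'll back off, rise and head for the loupe, taking two wrist shots on the way to pin down the pointer's height.

>>> drive_tool([
  {"fingers": 0,"linear": [-0.03,0,0],"twist": 0},
  {"fingers": 0,"linear": [0,0,-0.04],"twist": 0},
  {"fingers": 0.4,"linear": [0,0,-0.04],"twist": 0},
  {"fingers": 0.4,"linear": [0.03,0.02,0],"twist": 0},
  {"fingers": 0.4,"linear": [-0.003,0.0375,0],"twist": 0},
])

```text
clock: 7.92
eef_pos: [486.2, 236.6, 201.4]
tool_rot: [-3.134, -0.013, 0.1]
force: [3.4, -1.2, 0.1]
width: 33.5
gripper_force: 0.0
```

>>> drive_tool([
  {"fingers": 0.4,"linear": [-0.003,0.0375,0],"twist": 0},
  {"fingers": 0.4,"linear": [-0.003,0.0375,0],"twist": 0},
  {"fingers": 0.4,"linear": [-0.003,0.0375,0],"twist": 0},
  {"fingers": 0.4,"linear": [-0.003,0.0375,0],"twist": 0},
  {"fingers": 0.4,"linear": [-0.003,0.0375,0],"twist": 0},
])

```text
clock: 8.33
eef_pos: [482.2, 40.8, 198.2]
tool_rot: [3.141, -0.001, 0.094]
force: [1.3, -0.1, 1.0]
width: 33.9
gripper_force: 0.0
```

>>> drive_tool([
  {"fingers": 0.4,"linear": [0,0,0],"twist": 0},
  {"fingers": 0.4,"linear": [0,0,0],"twist": 0},
  {"fingers": 0.4,"linear": [0,0,0],"twist": 0},
])

```text
clock: 8.58
eef_pos: [482.5, 43.0, 198.1]
tool_rot: [-3.141, -0.001, 0.093]
force: [0.1, 0.2, -0.0]
width: 34.3
gripper_force: 0.0
```

```bash
cat > shot.py <<'E'
from h import *
from cell import monitor,cams
import sys
d={n:cams.get_image(n) for n in('wrist','top','scene')};s=monitor.read_state();pickle.dump((d,s),open(sys.argv[1],'wb'))
print(s['clock'],s['eef_pos'].round(1),s['tool_rot'].round(3),s['qpos'].round(2),proj(d['wrist'],[574.5,-44,137.5]).round(1))
E
python3 shot.py a.pkl
```

```text
8.7333 [482.4  44.3 198. ] [-3.141 -0.     0.097] [-0.09  0.44 -0.08  2.    0.05  0.7  -1.68] [[461.5 102.7]]
```

>>> drive_tool([
  {"fingers": 0.4,"linear": [-0.003,0.0375,0],"twist": 0},
  {"fingers": 0.4,"linear": [-0.003,0.0375,0],"twist": 0},
  {"fingers": 0.4,"linear": [-0.003,0.0375,0],"twist": 0},
  {"fingers": 0.4,"linear": [-0.003,0.0375,0],"twist": 0},
  {"fingers": 0.4,"linear": [-0.003,0.0375,0],"twist": 0},
])

```text
clock: 9.15
eef_pos: [485.4, -145.6, 198.0]
tool_rot: [-3.141, -0.0, 0.097]
force: [0.5, 0.6, 0.0]
width: 34.5
gripper_force: 0.0
```

>>> drive_tool([
  {"fingers": 0.4,"linear": [0,0,0],"twist": 0},
  {"fingers": 0.4,"linear": [0,0,0],"twist": 0},
  {"fingers": 0.4,"linear": [0,0,0],"twist": 0},
])

```text
clock: 9.4
eef_pos: [485.3, -144.0, 197.9]
tool_rot: [-3.141, 0.0, 0.095]
force: [0.8, 0.1, 0.9]
width: 33.9
gripper_force: 0.0
```

```bash
python3 shot.py b.pkl; python3 - <<'E'
from h import *
for f in 'ab':
    d,s=pickle.load(open(f+'.pkl','rb'));w=d['wrist'];g=w['color'].astype(int);p=proj(w,[574.5,-44,137.5])[0].astype(int)
    print(p,proj(w,[[574.5,-44,130],[574.5,-44,145],[594,-39.8,137.5]]).round(1))
    for y in range(max(0,p[1]-14),p[1]+15,2):print(y,g.min(2)[y,max(0,p[0]-24):p[0]+25:2])
E
```

```text
9.55 [ 485.4 -143.3  198. ] [-3.141 -0.     0.098] [ 0.29  0.47 -0.08  1.95  0.05  0.72 -1.3 ] [[190.6  79.6]]
[461 102] [[456.5 103.7]
 [466.8 101.8]
 [461.7  71.7]]
88 [121 121 119 120 122 120 119 120 121 121 252 255 255 255 254  85  62  63
  63  63  63  63  62  61  60]
90 [121 121 119 120 122 120 119 120 121 120 252 255 255 255 254  84  62  62
  62  62  62  62  63  61  61]
92 [121 122 119 121 123 121 120 120 122 121 252 255 255 255 253  80  62  62
  62  63  63  63  61  61  61]
94 [119 121 119 121 123 122 120 120 121 117 175 253 255 254  79  61  61  61
  61  61  63  61  62  61  62]
96 [120 121 119 121 122 121 120 120 122 121 120 252 255 254  69  61  60  61
  61  62  63  62  62  62  63]
98 [120 121 120 121 123 120 119 120 120 120 122 252 255 254  69  62  61  60
  61  63  62  62  62  62  62]
100 [120 121 119 121 123 119 118 118 120 120 121 252 255 254  71  63  61  61
  61  62  63  62  62  63  62]
102 [123 121 118 120 122 119 118 119 119 120 121 249 254 242  69  63  63  62
  61  61  60  61  63  62  63]
104 [123 121 117 121 123 120 119 118 119 120 116 118 123  92  62  62  63  60
  60  
[... 1611 characters left out ...]
52 110 116 118 118 119 119 119 118
 117 117 118 122 121 117 120]
83 [ 38  39  42  42  43  55  52  38  38  44 105 118 117 118 118 119 119 118
 118 116 118 120 122 118 119]
85 [ 40  60  62  62  62  64  52  38  38  40  90 117 117 118 117 118 120 119
 117 116 118 120 123 119 118]
87 [ 61  62  63  63  62  63  53  38  38  38  73 117 116 118 118 117 119 118
 118 118 117 120 121 121 119]
89 [ 63  62  63  61  63  62  61  60  39  38  57 113 116 118 117 118 119 119
 118 119 116 120 123 121 118]
91 [ 62  64  64  63  62  62  62  61  39  38  47 106 117 118 118 118 119 120
 119 119 118 121 123 122 118]
93 [ 63  64  63  63  62  62  62  61  40  39  41  99 117 116 118 117 119 119
 118 120 117 119 123 124 118]
```

```bash
python3 - <<'E'
from h import *
A=pickle.load(open('a.pkl','rb'))[0];B=pickle.load(open('b.pkl','rb'))[0];a,b=A['wrist'],B['wrist'];w1=pickle.load(open('w1.pkl','rb'))[0]
for u,v in(((461,102.8),(190.5,80)),((461,102.8),(192,80)),((462,102.8),(190,80))):print(tri((a,b),(u,v)).round(1))
def hub(w,n):
    hsv=cv2.cvtColor(w['color'],cv2.COLOR_BGR2HSV);p=proj(w,[519,-57,40])[0].astype(int)
    m=np.zeros(hsv.shape[:2],np.uint8);s=np.s_[max(p[1]-45,0):p[1]+45,p[0]-45:p[0]+45];m[s]=cv2.inRange(hsv,(20,120,60),(33,255,255))[s]
    m=cv2.morphologyEx(m,cv2.MORPH_CLOSE,np.ones((5,5)));c=max(cv2.findContours(m,0,1)[0],key=cv2.contourArea);e=cv2.minEnclosingCircle(c);print(n,'gear',e,plane(w,e[0],33).round(1),'r mm',e[1]*(w['R']@[519,-57,33]+w['t'])[2]/w['K'][0,0])
for w,n in((a,'a'),(b,'b'),(w1,'w1')):hub(w,n)
# loupe in b
w=b;g=w['color'].astype(int);p=proj(w,[[556.3,-301.5,13],[471,-264.5,20]]);print(p)
q=p[0].astype(int);m=np.zeros(g.shape[:2],np.uint8);s=np.s_[max(q[1]-45,0):q[1]+45,q[0]-45:q[0]+45];m[s]=((g.min(2)>110)&(g[...,0]-g[...,2]<60))[s]*255
c=max(cv2.findContours(m,0,1)[0],key=cv2.contourArea);e=cv2.fitEllipse(cv2.convexHull(c));print('lens',e,plane(w,e[0],14).round(1))
q=p[1].astype(int);m=np.zeros(g.shape[:2],np.uint8);s=np.s_[q[1]-70:q[1]+70,q[0]-60:q[0]+60];m[s]=(g.max(2)<70)[s]*255
c=max(cv2.findContours(m,0,1)[0],key=cv2.contourArea);r=cv2.minAreaRect(c);P=[plane(w,x,20).round(1)[:2] for x in cv2.boxPoints(r)];print('handle',r,plane(w,r[0],18).round(1),P)
E
```

```text
[574.4 -43.8 137.2]
[574.5 -44.3 136.1]
[574.2 -44.  138.3]
a gear ((413.5, 161.0), 30.3027400970459) [522.8 -52.1  33. ] r mm 33.692389642250916
b gear ((249.45652770996094, 147.52899169921875), 30.703367233276367) [523.1 -57.7  33. ] r mm 33.68290654912848
w1 gear ((337.2272644042969, 120.31818389892578), 26.2085018157959) [521.6 -55.   33. ] r mm 33.743115236300405
[[466.61397643 137.60247302]
 [423.20909286 207.11830945]]
lens ((465.68194580078125, 139.09742736816406), (54.05420684814453, 69.62470245361328), 35.88565444946289) [ 554.5 -300.3   14. ]
handle ((422.14044189453125, 205.77528381347656), (16.32396697998047, 85.96582794189453), 32.00538635253906) [ 472.  -263.7   18. ] [array([ 428.1, -233.9]), array([ 522.7, -272.1]), array([ 514.3, -290.2]), array([ 418.2, -253. ])]
```

Pointer height comes out at 137 mm and the gear is near (518.8,-57). The loupe grasp point is (496,-275) with yaw -0.40.

>>> drive_tool([
  {"fingers": 0.5,"linear": [-0.0005,0.033,0],"twist": 0},
  {"fingers": 0.5,"linear": [-0.0005,0.033,0],"twist": 0},
  {"fingers": 0.5,"linear": [-0.0005,0.033,0],"twist": 0},
  {"fingers": 0.5,"linear": [-0.0005,0.0325,0],"twist": 0},
  {"fingers": 0.5,"linear": [0,0,0],"twist": 0.12},
])

```text
clock: 9.97
eef_pos: [495.0, -284.0, 198.2]
tool_rot: [3.136, -0.001, -0.033]
force: [0.3, -0.1, -0.6]
width: 42.7
gripper_force: 0.0
```

>>> drive_tool([
  {"fingers": 0.5,"linear": [0,0,0.02],"twist": 0.12},
  {"fingers": 0.5,"linear": [0,0,0.02],"twist": 0.12},
  {"fingers": 0.5,"linear": [0,0,0.02],"twist": 0.12},
  {"fingers": 0.5,"linear": [0,0,0.02],"twist": 0.015},
  {"fingers": 0.5,"linear": [0,0,0],"twist": 0},
])

```text
clock: 10.38
eef_pos: [493.7, -273.5, 114.7]
tool_rot: [-3.141, 0.007, -0.398]
force: [-0.5, 0.3, 0.9]
width: 42.4
gripper_force: 0.0
```

>>> drive_tool([
  {"fingers": 0.5,"linear": [0,0,0],"twist": 0},
  {"fingers": 0.5,"linear": [0,0,0],"twist": 0},
])

```text
clock: 10.55
eef_pos: [496.3, -276.1, 118.9]
tool_rot: [-3.141, -0.001, -0.399]
force: [0.4, -0.3, 0.7]
width: 42.5
gripper_force: 0.0
```

```bash
python3 shot.py c.pkl; python3 - <<'E'
from h import *
d,s=pickle.load(open('c.pkl','rb'));w=d['wrist'];g=w['color'].astype(int);p=proj(w,[[555.7,-301,13],[472,-264,20]]);print(p)
def big(f,q,r):
    m=np.zeros(g.shape[:2],np.uint8);sl=np.s_[max(q[1]-r,0):q[1]+r,max(q[0]-r,0):q[0]+r];m[sl]=f[sl]*255
    return max(cv2.findContours(m,0,1)[0],key=cv2.contourArea)
c=big((g.min(2)>110)&(g[...,0]-g[...,2]<60),p[0].astype(int),75);e=cv2.fitEllipse(cv2.convexHull(c));print('lens',e,plane(w,e[0],14).round(1))
print('proj lens r ~',33*w['K'][0,0]/(w['R']@[556,-301,14]+w['t'])[2])
# handle row centres: dark run between fingers
for y in range(150,260,10):
    r=np.where(g[y,270:370].max(1)<75)[0]+270
    if len(r):print(y,r.min(),r.max(),len(r),plane(w,((r.min()+r.max())/2,y),20).round(1))
E
```

```text
10.7 [ 496.2 -276.9  119.4] [-3.142e+00 -3.000e-03 -4.010e-01] [ 0.42  0.66  0.06  1.86 -0.06  0.63 -1.45] [[-150.3  299. ]]
[[324.99443573 130.76960004]
 [323.33984663 232.26816927]]
lens ((324.14434814453125, 132.1533966064453), (75.32459259033203, 86.35592651367188), 176.8480224609375) [ 554.9 -299.9   14. ]
proj lens r ~ 38.06397464508694
180 318 332 15 [ 516.9 -284.6   20. ]
190 317 333 17 [ 508.5 -281.1   20. ]
200 318 333 16 [ 499.8 -277.9   20. ]
210 318 333 16 [ 491.2 -274.3   20. ]
220 318 333 16 [ 482.3 -270.5   20. ]
230 318 333 16 [ 473.3 -266.7   20. ]
240 281 369 25 [ 464.3 -262.4   20. ]
250 277 369 29 [ 455.6 -256.7   20. ]
```

Aligned: the handle runs parallel to the tool's x and is centred, with the grasp about 23 mm ahead of the loupe's origin. Descending.

>>> drive_tool([
  {"fingers": 0.5,"linear": [0,0,0.035],"twist": 0},
  {"fingers": 0.5,"linear": [0,0,0.035],"twist": 0},
  {"fingers": 0.5,"linear": [0,0,0.03],"twist": 0},
  {"fingers": 0.5,"linear": [0,0,0.009],"twist": 0},
  {"fingers": 0.5,"linear": [0,0,0],"twist": 0},
])

```text
clock: 11.12
eef_pos: [494.1, -275.9, 7.5]
tool_rot: [-3.141, 0.004, -0.401]
force: [0.8, 0.8, -0.3]
width: 42.4
gripper_force: 0.0
```

>>> drive_tool([
  {"fingers": 0.5,"linear": [0,0,0],"twist": 0},
  {"fingers": 0.5,"linear": [0,0,0],"twist": 0},
])

```text
clock: 11.28
eef_pos: [496.7, -277.5, 11.0]
tool_rot: [3.141, -0.003, -0.401]
force: [1.2, -0.5, 0.3]
width: 42.2
gripper_force: 0.0
```

>>> drive_tool([
  {"fingers": 0.5,"linear": [0,0,0.003],"twist": 0},
  {"fingers": 0.5,"linear": [0,0,0.003],"twist": 0},
  {"fingers": 0.5,"linear": [0,0,0],"twist": 0},
  {"fingers": 0.1,"linear": [0,0,0],"twist": 0},
  {"fingers": 0,"linear": [0,0,0],"twist": 0},
])

```text
clock: 11.7
eef_pos: [495.5, -276.7, 3.3]
tool_rot: [3.142, -0.0, -0.401]
force: [0.0, 0.3, -0.2]
width: 19.4
gripper_force: 0.0
```

>>> drive_tool([
  {"fingers": 0,"linear": [0,0,0],"twist": 0},
  {"fingers": 0,"linear": [0,0,0],"twist": 0},
  {"fingers": 0,"linear": [0,0,0],"twist": 0},
  {"fingers": 0,"linear": [0,0,0],"twist": 0},
  {"fingers": 0,"linear": [0,0,0],"twist": 0},
])

```text
clock: 12.12
eef_pos: [495.6, -276.7, 3.5]
tool_rot: [-3.142, -0.001, -0.401]
force: [-0.5, 0.9, 6.0]
width: 14.9
gripper_force: 59.6
```

```bash
python3 shot.py g.pkl
```

```text
12.2667 [ 495.5 -276.7    3.5] [-3.142e+00 -1.000e-03 -4.010e-01] [ 0.44  0.85  0.04  1.9  -0.07  0.39 -1.45] [[-1883.6   920.9]]
```

>>> drive_tool([
  {"fingers": 0,"linear": [0,0,-0.01],"twist": 0},
  {"fingers": 0,"linear": [0,0,-0.02],"twist": 0},
  {"fingers": 0,"linear": [0,0,-0.03],"twist": 0},
  {"fingers": 0,"linear": [0,0,-0.03],"twist": 0},
  {"fingers": 0,"linear": [0,0,-0.02],"twist": 0},
])

```text
clock: 12.68
eef_pos: [495.8, -276.9, 115.6]
tool_rot: [3.141, -0.002, -0.401]
force: [0.6, -1.2, -0.9]
width: 14.5
gripper_force: 58.7
```

>>> drive_tool([
  {"fingers": 0,"linear": [0,0,-0.016],"twist": -0.05},
  {"fingers": 0,"linear": [0,0,0],"twist": -0.1},
  {"fingers": 0,"linear": [0,0,0],"twist": -0.12},
  {"fingers": 0,"linear": [0,0,0],"twist": -0.12},
  {"fingers": 0,"linear": [0,0,0],"twist": -0.12},
])

```text
clock: 13.1
eef_pos: [495.0, -276.5, 129.5]
tool_rot: [3.141, 0.0, 0.115]
force: [-0.5, -0.5, -1.7]
width: 14.8
gripper_force: 58.6
```

>>> drive_tool([
  {"fingers": 0,"linear": [0,0,0],"twist": -0.08},
  {"fingers": 0,"linear": [0,0,0],"twist": -0.025},
  {"fingers": 0,"linear": [0,0,0],"twist": 0},
  {"fingers": 0,"linear": [0,0,0],"twist": 0},
  {"fingers": 0,"linear": [0,0,0],"twist": 0},
])

```text
clock: 13.52
eef_pos: [495.2, -276.6, 129.0]
tool_rot: [-3.142, 0.0, 0.212]
force: [0.2, 0.2, -1.8]
width: 14.8
gripper_force: 58.6
```

```bash
cat > lens.py <<'E'
from h import *
from scipy.spatial.transform import Rotation as Ro
import sys
d,s=pickle.load(open(sys.argv[1],'rb'));w=d['wrist'];g=w['color'].astype(int)
yaw=s['tool_rot'][2];ax=np.array([np.cos(yaw),np.sin(yaw),0]);L=s['eef_pos']+64*ax;L[2]=s['eef_pos'][2]+7.5
print('width',s['width'],'force',s['force'].round(1))
for n in('wrist','top','scene'):print(n,'lens expected px',proj(d[n],L).round(1),'rim r px',(33*d[n]['K'][0,0]/(d[n]['R']@L+d[n]['t'])[2]).round(1))
p=proj(w,L)[0].astype(int)
# rim rows on the centre column/row: print min-channel profiles
print('col',p[0],'rows 0..:',g[0:p[1]+75:3,p[0]-4:p[0]+5].min(2).mean(1).round().astype(int))
print('row',p[1],g[p[1]-2:p[1]+3,p[0]-75:p[0]+76:3].min(2).mean(0).round().astype(int))
E
python3 shot.py l.pkl; python3 lens.py l.pkl
```

```text
13.6667 [ 495.3 -276.5  129. ] [3.142 0.    0.213] [ 0.53  0.65 -0.12  1.85  0.11  0.66 -1.01] [[-186.9  -22.4]]
width 14.41747795944398 force [ 0.2 -0.  -0.8]
wrist lens expected px [[323.7 133.2]] rim r px 69.5
top lens expected px [[393.2 169.8]] rim r px 9.7
scene lens expected px [[232.9 227.2]] rim r px 13.7
col 323 rows 0..: [ 58  58  58  58  58  58  58  58  59  59  58  58  59  59  59  59  59  73
 232 231 216  82 235 233 232 231 231 231 232 232 231 230 230 230 230 230
 230 229 229 229 229 228 228 228 228 228 228 228 226 226 226 226 226 227
 227 227 227 227 227 227 227 227 227 234 134 234 232 224 219 219]
row 133 [ 58  71 221 237 215 225 239 229 227 226 227 226 227 227 228 228 228 228
 228 228 228 228 228 228 228 228 228 228 228 228 228 228 228 228 228 228
 228 228 228 227 227 227 227 227 231 234 104 211 236 229  62]
```

```bash
python3 - <<'E'
from h import *
d,s=pickle.load(open('l.pkl','rb'));w=d['wrist'];e=s['eef_pos'];yaw=s['tool_rot'][2];ax=np.array([np.cos(yaw),np.sin(yaw)]);ay=np.array([-ax[1],ax[0]])
g=w['color'].min(2)
# outer blob: fit circle to rim outer edge points cast to plane z, angles away from neck
ctr=np.array([323.7,128]);pts=[]
for a in np.radians(np.arange(150,391,5)):
    u=ctr+np.outer(np.arange(85,55,-.5),[np.cos(a),np.sin(a)]);v=cv2.remap(g,u[:,0].astype(np.float32)[None],u[:,1].astype(np.float32)[None],1)[0]
    i=np.argmax(v>150);pts.append(u[i])
from scipy.optimize import least_squares
for z in(137,140,143):
    P=np.array([plane(w,p,z)[:2] for p in pts]);r=least_squares(lambda q:np.hypot(*(P-q[:2]).T)-q[2],[*P.mean(0),33],loss='soft_l1')
    rel=r.x[:2]-e[:2];print(z,r.x.round(1),'along',(rel@ax).round(1),'side',(rel@ay).round(1),'rms',np.sqrt(np.mean(r.fun**2)).round(2))
for n,c,rr in(('top',(393.2,169.8),16),('scene',(232.9,227.2),22)):
    v=d[n];gg=v['color'].astype(int);c=np.int32(c);sl=np.s_[c[1]-rr:c[1]+rr,c[0]-rr:c[0]+rr];m=np.zeros(gg.shape[:2],np.uint8);m[sl]=((gg.min(2)>95)&(gg[...,0]-gg[...,2]<70))[sl]*255
    k=max(cv2.findContours(m,0,1)[0],key=cv2.contourArea);el=cv2.fitEllipse(cv2.convexHull(k));q=plane(v,el[0],137)[:2]-e[:2];print(n,el,'along',(q@ax).round(1),'side',(q@ay).round(1))
E
```

```text
137 [ 558.5 -263.    33.9] along 64.6 side -0.1 rms 0.14
140 [ 558.6 -263.    33.1] along 64.7 side -0.1 rms 0.14
143 [ 558.6 -263.    32.4] along 64.7 side -0.1 rms 0.13
top ((405.5585632324219, 168.24530029296875), (29.864627838134766, 43.61845779418945), 82.00337982177734) along 59.7 side -42.6
scene ((231.732421875, 226.7733917236328), (26.979501724243164, 27.965160369873047), 55.69951629638672) along 62.0 side -2.2
```

>>> drive_tool([
  {"fingers": 0,"linear": [0,-0.015,0],"twist": 0},
  {"fingers": 0,"linear": [0,-0.03,0],"twist": 0},
  {"fingers": 0,"linear": [0,-0.035,0],"twist": 0},
  {"fingers": 0,"linear": [0,-0.035,0],"twist": 0},
  {"fingers": 0,"linear": [0,-0.03,0],"twist": 0},
])

```text
clock: 14.08
eef_pos: [463.8, -132.7, 129.0]
tool_rot: [-3.141, 0.0, 0.214]
force: [0.6, 0.7, -1.7]
width: 14.8
gripper_force: 58.7
```

>>> drive_tool([
  {"fingers": 0,"linear": [0.001,-0.03,0],"twist": 0},
  {"fingers": 0,"linear": [0.002,-0.02,0],"twist": 0},
  {"fingers": 0,"linear": [0.0015,-0.0145,-0.0005],"twist": 0},
  {"fingers": 0,"linear": [0,0,0],"twist": 0},
  {"fingers": 0,"linear": [0,0,0],"twist": 0},
])

```text
clock: 14.5
eef_pos: [455.6, -70.4, 129.7]
tool_rot: [3.141, -0.001, 0.216]
force: [1.0, -0.7, -1.6]
width: 14.7
gripper_force: 58.7
```

>>> drive_tool([
  {"fingers": 0,"linear": [0,0,0],"twist": 0},
  {"fingers": 0,"linear": [0,0,0],"twist": 0},
  {"fingers": 0,"linear": [0,0,0],"twist": 0},
])

```text
clock: 14.75
eef_pos: [455.4, -72.2, 129.5]
tool_rot: [3.141, -0.0, 0.212]
force: [0.2, -0.1, -1.4]
width: 14.5
gripper_force: 58.8
```

```bash
python3 shot.py h.pkl; python3 - <<'E'
from h import *
d,s=pickle.load(open('h.pkl','rb'));e=s['eef_pos'];yaw=s['tool_rot'][2];L=e+64.7*np.array([np.cos(yaw),np.sin(yaw),0]);L[2]=e[2]+7.5
print('lens',L.round(1),s['width'],s['force'].round(1),s['gripper_force'])
w=d['wrist'];p=proj(w,[L,[518.8,-57.1,42],[574.5,-44,137]]).round(1);print(p)
c=p[0].astype(int);a=w['color'][0:c[1]+90,c[0]-100:c[0]+100]
f=lambda n,h:cv2.resize(d[n]['color'][int(q[1])-h:int(q[1])+h,int(q[0])-h:int(q[0])+h],(390,390),interpolation=2)
q=proj(d['scene'],L)[0];b=f('scene',35);q=proj(d['scene'],[L,[574.5,-44,137]]);print('scene',q)
a=cv2.resize(a,(390,390*a.shape[0]//a.shape[1]));h=max(a.shape[0],390);pad=lambda x:np.vstack([x,np.zeros((h-x.shape[0],390,3),np.uint8)])
print(a.shape);cv2.imwrite('pics/h.png',np.hstack([pad(a),pad(b)]))
E
```

```text
14.9 [455.3 -71.6 129.5] [ 3.141 -0.     0.212] [ 0.15  0.53 -0.08  2.13  0.09  0.48 -1.35] [[317.7 -10.3]]
lens [518.5 -58.  137. ] 14.71970883895601 [-0.3  0.8 -0.9] 58.75371694564819
[[322.7 131.9]
 [322.5 129.6]
 [317.8  -9.7]]
scene [[313.83262512 201.20019972]
 [323.33141903 219.01948855]]
(430, 390, 3)
```

View pics/h.png

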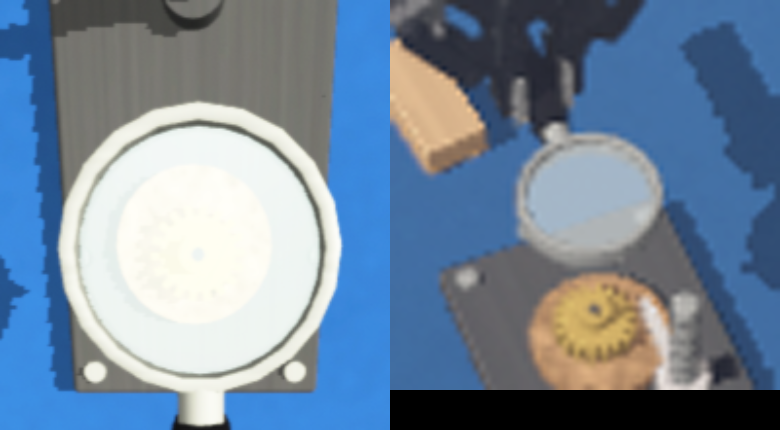

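The wrist crop shows the gear hub at (323,129.7), exactly where (518.8,-57.1) should appear, and the lens is centred over it to within about 1 mm. The scene crop shows the loupe level and clear of the pointer. One tiny trim, settle, then hand in.

>>> drive_tool([
  {"fingers": 0,"linear": [0,-0.0007,0],"twist": 0},
  {"fingers": 0,"linear": [0,0,0],"twist": 0},
  {"fingers": 0,"linear": [0,0,0],"twist": 0},
  {"fingers": 0,"linear": [0,0,0],"twist": 0},
  {"fingers": 0,"linear": [0,0,0],"twist": 0},
])

```text
clock: 15.32
eef_pos: [455.1, -70.2, 129.5]
tool_rot: [3.142, -0.0, 0.214]
force: [-0.2, 0.4, -2.0]
width: 14.4
gripper_force: 58.8
```

>>> drive_tool([
  {"fingers": 0,"linear": [0,0,0],"twist": 0},
  {"fingers": 0,"linear": [0,0,0],"twist": 0},
  {"fingers": 0,"linear": [0,0,0],"twist": 0},
  {"fingers": 0,"linear": [0,0,0],"twist": 0},
  {"fingers": 0,"linear": [0,0,0],"twist": 0},
])

```text
clock: 15.73
eef_pos: [455.1, -70.2, 129.5]
tool_rot: [-3.142, -0.0, 0.214]
force: [-0.6, 0.1, -0.5]
width: 14.2
gripper_force: 58.8
```

```bash
python3 -c "
from cell import ctrl;print(ctrl.finish_job())"
```

```text
the job is handed in; nothing more can be done
None
```

I handed the job in at about 16 s: by my last measurements the dimmer lever is at its middle mark (within about 0.01 rad), and the loupe is held level and steady, its lens within about 1 mm of the gear's centre and at the pointer's height (137 mm).

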